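# Unlock the pull-up worktop light and hold it raised

## Robot

A 6-joint arm with a two-finger parallel gripper is mounted at the origin on the work surface. World frame = base frame: x ahead of the robot, y to its left, z up, the work surface at z = 0. Lengths are in m, angles in rad, forces in N, time in s.
With the tool pointing down it reaches from about 0.35 to 0.725 m from the base axis. Payload 4.3 kg.
Tool frame: the origin (TCP) lies on the front face of the gripper's body, between the roots of the fingers; the fingertips stand 73 mm ahead of it and the grasp point (between the pads) lies 54 mm ahead of it; z points along the fingers, y is the line along which they close (so a half turn about z gives the same grasp; the last joint's range is limited). The gripper opens to 85 mm and grips with 20 to 120 N. Pads are 22 mm wide; open, the fingers measure 114 mm over their backs; the gripper's body (76 mm by 85 mm) begins 54 mm behind the grasp point. The pads swing forward as they close: fully open they stand 13 mm farther back than shut.
Start: joints at [-1.33, 0.377, 0.081, 1.274, 0, 1.46], TCP at [0.198, -0.54, 0.304] pointing down, gripper open.
Joint ranges: [-2.72, 2.72], [-0.84, 1.66], [-1.02, 1.22], [-1.77, 2.12], [-1.37, 1.28], [-3.14, 3.14]. Speed limits (rad/s): [2.57, 2.57, 3.14, 3.14, 3.14, 3.14].

## Interface

Orientations are given as a unit quaternion [w, x, y, z].
In Python, from station import sense, grab_frame, camera_info, close_job gives the robot as it stands.
- The arm moves only by the tool play_rows, never from a script. Its argument "deltas" is a list that holds one entry, the list of rows, each a list of 7 numbers: the turn, a rotation vector about the tool's x, y, z in rad, then the shift along the tool's x, y, z in mm, then the gripper's target within -1 to 1 (shut at 1, half-way at 0, fully open at -1). A call has exactly 8 rows; each row is the pose to reach, as a shift and turn from the pose commanded when the call began, along the tool's axes at that moment; what a row does not reach only later rows make up. A row lasts 1/12 s, in which the tool goes at most 41.7 mm and 7.16 degrees, less where a joint would pass 70% of its speed; a pose out of reach is approached as far as the arm can. A call with a gripper value outside its range is refused whole. The fingers move at their own pace and stop on an object; the grip force is fixed at half the most. Time passes only in rows, so rows that repeat a pose let the fingers close, or fill a call up. It gives the time, the measured TCP pose, the force, the opening and the grip force at its end, in the units of the state.
- sense(): the state, without advancing time (a new reading comes with each control period).
- grab_frame(name): name is "scene" or "side" or "wrist"; returns the picture (400x640x3 uint8, red, green, blue); there is no depth.
- camera_info(name): a dict with "camera_matrix" (3x3 intrinsics, pixels), "camera_from_world" (4x4, takes a point from world to camera coordinates); the wrist camera has in their place "hand_eye" (4x4, takes a point from camera to tool coordinates, whose origin is the TCP and whose axes are the flange's). Camera axes: x right, y down, z forward; pixel columns grow to the right and rows downward; lengths in m; the calibration is good to about 2 mm. The wrist camera is an equidistant fisheye: a pixel r from the principal point sees the ray r / f radians off the axis. A picture is of the moment at which its call begins: read the wrist's pose just before it. camera_info takes no time and is no camera call.
- close_job(): hands the job in; it is judged then, once.
The state is a dict: "time": time; "joints": joint angles; "qd": joint speeds; "joint_efforts": joint torques, N m; "tool_pos": TCP position; "ee_rot": TCP orientation; "contact_force": force on the tool from outside, world axes, zero at the start; "moment": the same for the moment, N m; "grip_width": finger opening in m; "finger_force": force on a finger pad.
Only numpy, scipy, OpenCV 4.12 (cv2) and the standard library are available. Lean on these libraries where they do the work, as an engineer would, in place of code of your own. Each camera call takes 0.05 s, during which the arm holds its last target. There are 200 camera calls.

## Task

The pull-up light on the worktop is needed: take the steel meat pounder by its upright handle and, with the pounder and not the bare gripper, knock the light's yellow locking pin down until it stops, then stand the pounder upright on the granite again and let go of it. Then squeeze in the red button on the side of the light's black head and, keeping it squeezed, pull the head straight up past the first stop to the second stop (the end of its travel), and finish while still holding it raised there with the button squeezed, for it sinks if let go. Leave the salt jar, cooker weight, gasket, steamer plate, spice jar and bowl where they are.

Things in the scene. Friction and masses are not known exactly. Their poses are not given: they have to be found in the camera images.
- light_base: Fixed white base plate of the light, 88 (x) by 200 (y) by 30 mm high; origin at the centre of its underside, z up. At y = -55 mm stands an aluminium sleeve 40 by 40 mm, top 110 mm above the granite, out of which the mast with the black head rises; at y = +55 mm is the yellow locking pin in a steel collar (36 mm across, top 36 mm above the granite). The head turns with the base: axes parallel.
- pin_top (a point): The centre of the top of the yellow locking pin's cap, 22 mm across, 50 mm above the granite when up and 38 mm when fully down (2 mm above its collar). The pin is stiff: it resists with 8 N at first and 11 N near the bottom, and stays where it has been driven.
- pin_cap: The yellow cap of the locking pin, a cylinder 22 mm across and 14 mm tall; origin at the centre of its underside, z up. Only the pounder should push it.
- lock_pin (a joint): How far the locking pin has been driven down, in m: 0 up (the mast is locked), 0.012 fully down against its stop. The mast is free only from about 0.010 on.
- pounder: A steel meat pounder, 0.3 to 0.65 kg, standing on its disc: flat round disc 56 mm across and 16 mm thick at the bottom, then a plain round upright handle 26 mm across from 22 to 112 mm height; 116 mm tall in all. Origin at the centre of its underside (the striking face), z up along the handle.
- pounder_mid (a point): The point on the pounder's axis half-way up, 58 mm above its striking face, in the lower half of the handle. It may be gripped anywhere on the handle, with any yaw.
- light_head: The black head on top of the mast, a block 30 mm (x) by 34 mm (y) by 48 mm high, which is the grip for pulling the mast up; its lower face is 112 mm and its top 160 mm above the granite when down. Origin on the axis 2 mm below the block. The mast with its head weighs 0.4 kg and slides straight up only. Carries the red button in its +x face.
- head_center (a point): The centre of the black head's block, 24 mm below its top. 136 mm above the granite when down, 216 mm at the second stop. Its axes are parallel to the base's: fingers that close along x squeeze the button, fingers that close along y do not.
- button_face (a point): The centre of the outer face of the red button, in the middle of the head's +x side; the button is 22 mm wide and 26 mm high, stands 7 mm out of the head and goes in 5 mm along -x against a spring of 2.4 to 6.4 N, springing out again when let go. Over head and button it is 37 mm along x with the button out, 32 mm with it in.
- head_button (a joint): How far the button is pressed in, in m: 0 out, 0.005 fully in. From 0.004 on the mast's catch is free.
- mast (a joint): How far the mast is pulled up, in m: 0 down; 0.040 first stop, where the catch springs in and holds if the button is out; 0.080 second stop, the hard end of the travel. There is no catch at the second stop: let go, the mast sinks.
- salt_jar: White ceramic salt jar, 80 mm across, 101 mm tall, with a closed blue lid; its origin is at the centre of its underside; a bystander, to be left where it is.
- cooker_weight: Small steel pressure cooker weight, 30 mm across, 40 mm tall; its origin is at the centre of its underside; a bystander, to be left where it is.
- gasket: Black silicone gasket ring, 196 mm across, 10 mm thick, lying flat; its origin is at the centre of its underside; a bystander, to be left where it is.
- steamer_plate: Round aluminium steamer plate with holes, 160 mm across, 6 mm thick, lying flat; its origin is at the centre of its underside; a bystander, to be left where it is.
- spice_jar: Amber glass spice jar with a red cap, 52 mm across, 85 mm tall; its origin is at the centre of its underside; a bystander, to be left where it is.
- small_bowl: Small steel bowl, 110 mm across, 45 mm tall; its origin is at the centre of its underside; a bystander, to be left where it is.
Things that resemble listed ones, but are neither listed nor needed, are in the scene too. Several things have the shape of the light_base; the one meant has the colours described above. Leave any green or pink look-alike of the pounder alone.

How it is judged:
By the outcome, as a careful person would: the job done as asked, in the order asked, and still so for the second after the job is handed in, while the arm keeps its last pose, push and grip.
It also fails if it takes over 58 s, if anything falls off the work surface, if the arm or the gripper's body presses on something with over 40 N, if the wrist force passes 120 N, or if a joint passes its speed limit or range.

## Working session

There is one attempt and no reset: what is moved stays moved. The work goes in short steps, Python scripts to look and compute and a tool call to move; the robot and the scene stay as the last step left them, time stands still between calls to the robot, and variables do not carry over. Pictures are saved under pics/ and viewed, at most 10 in all, crops included, and the job is handed in when it is done.

Besides the shell and the picture viewer there is one more tool, called after ">>>" as a command line: name --argument value ..., lists and objects as JSON in quotes. play_rows: Moves the arm, as the interface text tells. Its arguments: {"type":"object","properties":{"deltas":{"type":"array","items":{"type":"array","items":{"type":"array","items":{"type":"number"}}}}},"required":["deltas"]}

```bash
mkdir -p pics; python3 - <<'E'
from station import *
import cv2,numpy as np
s=sense();print(s)
for n in("scene","side","wrist"):
    i=camera_info(n);print(n,{k:np.round(v,4).tolist() if not isinstance(v,str) else v for k,v in i.items()})
    cv2.imwrite(f"pics/{n}0.png",grab_frame(n)[:,:,::-1])
E
```

```text
{'time': 0.0, 'joints': array([-1.33030937e+00,  3.78116568e-01,  7.96339855e-02,  1.27442206e+00,
        2.74022774e-05,  1.46050482e+00]), 'qd': array([-3.91665176e-04, -4.69244507e-04, -5.72825277e-04,  9.70323193e-04,
        5.55722634e-05, -5.47007435e-04]), 'joint_efforts': array([ 7.17470666e-04, -4.63610065e+01,  2.69871140e+01,  2.07936857e-02,
       -1.09935959e-04, -5.35036250e-06]), 'tool_pos': array([ 0.19748059, -0.53948009,  0.30293333]), 'ee_rot': array([-1.05281745e-03,  9.84658152e-01,  1.74491298e-01, -5.49027858e-05]), 'contact_force': array([-0.68285373,  0.6342037 , -1.00653986]), 'moment': array([0.04729829, 0.01519852, 0.06407641]), 'finger_force': 0.0, 'grip_width': 0.08554116157164025}
scene {'camera_matrix': [[405.6682, 0.0, 319.2456], [0.0, 405.6682, 192.6177], [0.0, 0.0, 1.0]], 'camera_from_world': [[-0.7454, 0.6666, 0.0045, 0.4135], [0.4816, 0.5431, -0.6878, -0.2062], [-0.4609, -0.5105, -0.7259, 1.5645], [0.0, 0.0, 0.0, 1.0]]}
side {'camera_matrix': [[389.4182, 0.0, 317.9705], [0.0, 389.4182, 196.6544], [0.0, 0.0, 1.0]], 'camera_from_world': [[0.9684, -0.2494, 0.0012, -0.531], [-0.1486, -0.5808, -0.8003, 0.1834], [0.2003, 0.7749, -0.5995, 1.0291], [0.0, 0.0, 0.0, 1.0]]}
wrist {'camera_matrix': [[309.7069, 0.0, 319.2226], [0.0, 309.7069, 197.9562], [0.0, 0.0, 1.0]], 'hand_eye': [[0.0005, -0.9617, -0.2739, 0.0698], [1.0, 0.0002, 0.0013, -0.0003], [-0.0012, -0.2739, 0.9617, -0.0695], [0.0, 0.0, 0.0, 1.0]]}
```

View pics/scene0.png

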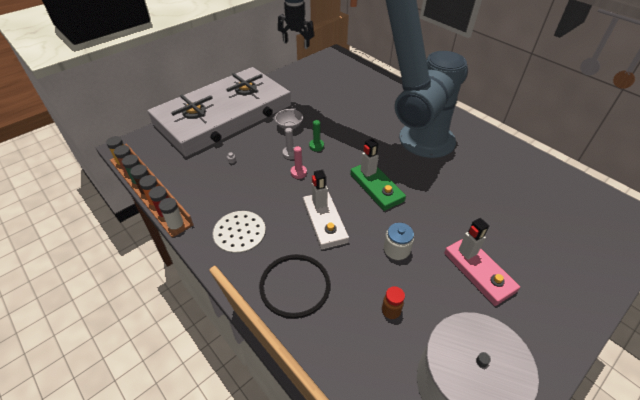

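View pics/side0.png

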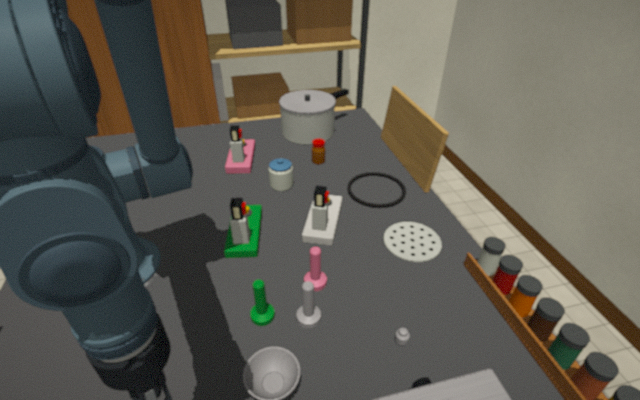

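The scene view shows the white light (base 326,219; pin 331,228; head 320,187) and the steel pounder at (290,143). In the side view the base is at (323,219) and the pounder at (309,303).

```bash
cat >h.py <<'E'
import numpy as np,cv2
from station import *
from scipy.spatial.transform import Rotation as R
def ray(n,uv,s=None):
    i=camera_info(n);K=np.array(i["camera_matrix"]);uv=np.array(uv,float)
    d=np.array([(uv[0]-K[0,2])/K[0,0],(uv[1]-K[1,2])/K[1,1],1])
    if n=="wrist":
        r=np.hypot(d[0],d[1]);d=np.array([*(d[:2]/max(r,1e-9)*np.sin(r)),np.cos(r)])
        H=np.array(i["hand_eye"]);q=s["ee_rot"];Rw=R.from_quat([q[1],q[2],q[3],q[0]]).as_matrix()
        return Rw@H[:3,3]+s["tool_pos"],Rw@H[:3,:3]@d
    M=np.array(i["camera_from_world"]);return -M[:3,:3].T@M[:3,3],M[:3,:3].T@d
def onz(n,uv,z,s=None):
    o,d=ray(n,uv,s);return o+d*(z-o[2])/d[2]
def tri(a,b):
    A=np.zeros((3,3));B=np.zeros(3)
    for o,d in(a,b):
        d=d/np.linalg.norm(d);P=np.eye(3)-np.outer(d,d);A+=P;B+=P@o
    x=np.linalg.solve(A,B)
    return x,[np.linalg.norm(np.cross(x-o,d/np.linalg.norm(d))) for o,d in(a,b)]
def blobs(m,mn=15):
    n,l,st,c=cv2.connectedComponentsWithStats(m.astype(np.uint8))
    return [(c[k].round(1).tolist(),st[k].tolist()) for k in range(1,n) if st[k,4]>=mn]
E
python3 - <<'E'
from h import *
sc=cv2.imread("pics/scene0.png");sd=cv2.imread("pics/side0.png")
h=cv2.cvtColor(sc,cv2.COLOR_BGR2HSV);h2=cv2.cvtColor(sd,cv2.COLOR_BGR2HSV)
ye=cv2.inRange(h,(18,110,110),(35,255,255))>0;ye[:,:300]=0;ye[:180]=0;ye[:,360:]=0
for c,st in blobs(ye,8):print("yel",c,st,onz("scene",c,.047))
for n,hh,(x0,x1,y0,y1) in(("scene",h,(295,355,185,255)),("side",h2,(295,350,190,250))):
    m=np.zeros(hh.shape[:2],np.uint8);m[y0:y1,x0:x1]=cv2.inRange(hh,(0,0,175),(180,40,255))[y0:y1,x0:x1]
    b=max(blobs(m),key=lambda b:b[1][4]);print(n,"white",b)
    pts=cv2.findNonZero(m);q=cv2.boxPoints(cv2.minAreaRect(pts));print(q.tolist(),[onz(n,p,.03)[:2].round(3).tolist() for p in q])
a=cv2.resize(sc[105:265,250:370],None,fx=3.3,fy=3.3,interpolation=cv2.INTER_CUBIC)
b=cv2.resize(sd[175:335,275:395],None,fx=3.3,fy=3.3,interpolation=cv2.INTER_CUBIC)
cv2.imwrite("pics/c1.png",np.hstack([a,b]))
E
```

```text
yel [330.1, 225.7] [327, 223, 7, 7, 39] [0.59492089 0.09317587 0.047     ]
scene white ([325.9, 221.0], [304, 192, 45, 52, 960])
[[302.6546630859375, 196.90203857421875], [329.05670166015625, 186.74740600585938], [348.33502197265625, 236.87112426757812], [321.9329833984375, 247.0257568359375]] [[0.571, -0.063], [0.476, -0.04], [0.574, 0.15], [0.657, 0.126]]
side white ([324.4, 220.3], [303, 195, 38, 44, 628])
[[302.377685546875, 234.61373901367188], [313.0965576171875, 189.59442138671875], [341.6673583984375, 196.39700317382812], [330.948486328125, 241.41632080078125]] [[0.495, -0.034], [0.575, 0.167], [0.653, 0.109], [0.564, -0.08]]
```

View pics/c1.png

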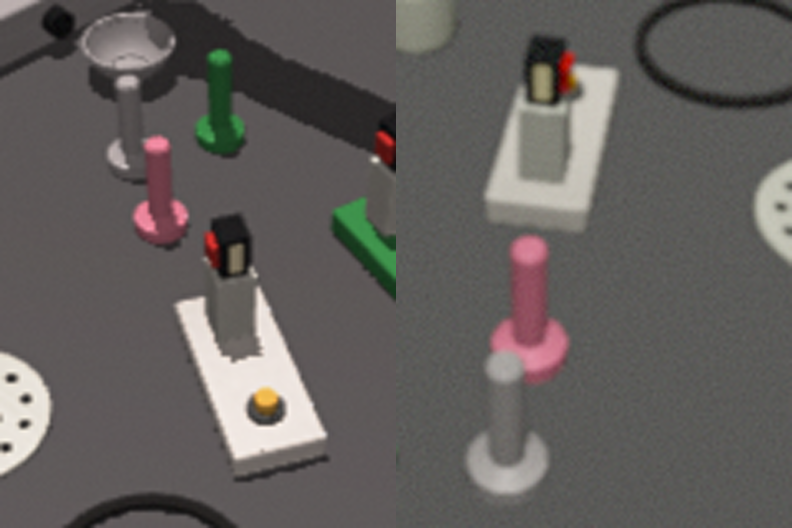

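The crop shows the white base corners, the head with its red button, the yellow cap at crop (265,398), and the pounder: handle top at (128,82) on the left and (505,362) on the right.

```bash
python3 - <<'E'
from h import *
S=lambda u,v:(250+u/3.3-.35,105+v/3.3-.35)
D=lambda u,v:(275+(u-396)/3.3-.35,175+v/3.3-.35)
for c in((176,303),(235,458),(326,437)):print("S",onz("scene",S(*c),.03).round(4))
for c in((488,205),(585,215),(617,70)):print("D",onz("side",D(*c),.03).round(4))
print("pin",onz("scene",S(265,397),.05).round(4))
print("pounder top",tri(ray("scene",S(128,82)),ray("side",D(505,362))))
print("disc",onz("scene",S(132,160),.01),onz("side",D(507,462),.01))
print("head top",onz("scene",S(229,222),.16),onz("side",D(549,42),.16))
print("red",tri(ray("scene",S(210,247)),ray("side",D(568,72))))
E
```

```text
S [ 0.5686 -0.0636  0.03  ]
S [0.6506 0.1141 0.03  ]
S [0.574  0.1511 0.03  ]
D [ 0.4932 -0.0427  0.03  ]
D [ 0.5686 -0.0746  0.03  ]
D [0.654  0.1114 0.03  ]
pin [0.595  0.0925 0.05  ]
pounder top (array([ 0.451542  , -0.28003796,  0.11467797]), [np.float64(0.001822539363967923), np.float64(0.0018225393639679603)])
disc [ 0.45329904 -0.27646314  0.01      ] [ 0.45290158 -0.28121534  0.01      ]
head top [ 0.5443853  -0.01350067  0.16      ] [ 0.5554907  -0.00410866  0.16      ]
red (array([ 0.56602079, -0.01780697,  0.13841326]), [np.float64(0.0020086239403408167), np.float64(0.002008623940340693)])
```

```bash
cat >>h.py <<'E'
def plan(pos,xang,s=None):
    """shift (mm) and rotvec (rad) in the tool's axes to a tool-down pose with tool x at xang deg"""
    s=s or sense();q=s["ee_rot"];C=R.from_quat([q[1],q[2],q[3],q[0]])
    a=np.radians(xang);T=R.from_matrix(np.array([[np.cos(a),np.sin(a),0],[np.sin(a),-np.cos(a),0],[0,0,-1]]))
    X=C.as_matrix()
    print("t",round(float(s["time"]),2),"rot",(C.inv()*T).as_rotvec().round(3),"shift",(1000*X.T@(np.array(pos)-s["tool_pos"])).round(1),"xang",np.degrees(np.arctan2(X[1,0],X[0,0])).round(1),"pos",s["tool_pos"].round(4),"w",round(float(s["grip_width"]),4),"F",s["contact_force"].round(1))
E
python3 - <<'E'
from h import *
S=lambda u,v:(250+u/3.3-.35,105+v/3.3-.35)
D=lambda u,v:(275+(u-396)/3.3-.35,175+v/3.3-.35)
print("pink",tri(ray("scene",S(158,145)),ray("side",D(529,247))))
print("green",onz("scene",S(219,57),.115));print("bowl",onz("scene",S(128,43),.045))
for y in(20,65,90):plan((.43,-.26,.30),y)
E
```

```text
pink (array([ 0.49252594, -0.1809551 ,  0.11386734]), [np.float64(0.0017513377043970706), np.float64(0.0017513377043969808)])
green [ 0.34885153 -0.2482448   0.115     ]
bowl [ 0.34904907 -0.41031273  0.045     ]
t 0.15 rot [-0.002 -0.     0.002] shift [ 314.4 -182.7    3.5] xang 20.1 pos [ 0.1975 -0.5396  0.3031] w 0.0856 F [-0.1 -0.4 -0.3]
t 0.15 rot [-0.001 -0.001 -0.784] shift [ 314.4 -182.7    3.5] xang 20.1 pos [ 0.1975 -0.5396  0.3031] w 0.0856 F [-0.1 -0.4 -0.3]
t 0.15 rot [-1.00e-03 -1.00e-03 -1.22e+00] shift [ 314.4 -182.7    3.5] xang 20.1 pos [ 0.1975 -0.5396  0.3031] w 0.0856 F [-0.1 -0.4 -0.3]
```

>>> play_rows --deltas '[[[0,0,0,30,-18,0,-1],[0,0,0,70,-41,0,-1],[0,0,0,110,-64,0,-1],[0,0,0,150,-87,0,-1],[0,0,0,190,-110,0,-1],[0,0,0,230,-134,0,-1],[0,0,0,270,-157,0,-1],[0,0,0,300,-175,0,-1]]]'

```text
time: 0.82
tool_pos: [0.4069, -0.2867, 0.3038]
ee_rot: [-0.0, 0.985, 0.174, -0.0]
contact_force: [1.0, -0.9, 0.4]
grip_width: 0.0856
finger_force: 0.0
```

```bash
python3 - <<'E'
from h import *
s=sense();f=grab_frame("wrist");cv2.imwrite("pics/w1.png",f[:,:,::-1])
import pickle;pickle.dump(s,open("w1.pkl","wb"));plan((.452,-.279,.2),20,s)
E
```

```text
t 0.82 rot [-0.     0.     0.001] shift [ 45.    8.3 103.8] xang 20.1 pos [ 0.4069 -0.2867  0.3038] w 0.0856 F [ 1.  -0.9  0.4]
```

View pics/w1.png

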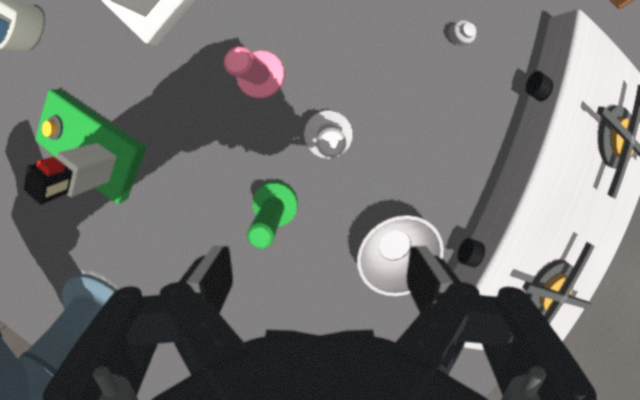

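The wrist view shows the pounder nearly from above: disc centred about (328,134), handle top about (332,139), bowl and green look-alike clear to the sides.

```bash
python3 - <<'E'
from h import *;import pickle
s=pickle.load(open("w1.pkl","rb"));im=cv2.imread("pics/w1.png")
h=cv2.cvtColor(im,cv2.COLOR_BGR2HSV);m=np.zeros(h.shape[:2],np.uint8)
m[105:163,300:358]=cv2.inRange(h,(0,0,150),(180,60,255))[105:163,300:358]
c,_=cv2.findContours(m,0,2);c=max(c,key=cv2.contourArea);e=cv2.minEnclosingCircle(c);print(e)
for z in(.008,.016):
  print(onz("wrist",e[0],z,s),np.linalg.norm(onz("wrist",(e[0][0]+e[1],e[0][1]),z,s)-onz("wrist",e[0],z,s)))
print("top",onz("wrist",(332.5,139),.116,s))
E
```

```text
((331.5, 132.5), 23.505416870117188)
[ 0.45470687 -0.28467625  0.008     ] 0.027758355689101524
[ 0.45509292 -0.28418928  0.016     ] 0.027150435457155283
top [ 0.45511517 -0.28077832  0.116     ]
```

```bash
python3 - <<'E'
from h import *
plan((.454,-.282,.143),20)
E
```

```text
t 0.87 rot [-0.004 -0.005  0.01 ] shift [ 39.2  16.8 161. ] xang 20.5 pos [ 0.4108 -0.2809  0.3038] w 0.0854 F [ 3.3  4.3 -0.1]
```

>>> play_rows --deltas '[[[0,0,0,29,21,0,-1],[0,0,0,29,21,0,-1],[0,0,0,29,21,15,-1],[0,0,0,29,21,40,-1],[0,0,0,29,21,65,-1],[0,0,0,29,21,80,-1],[0,0,0,29,21,80,-1],[0,0,0,29,21,80,-1]]]'

```text
time: 1.53
tool_pos: [0.4398, -0.2982, 0.2232]
ee_rot: [-0.001, 0.985, 0.174, -0.001]
contact_force: [1.1, -0.2, 0.1]
grip_width: 0.0857
finger_force: 0.0
```

```bash
python3 - <<'E'
from h import *
plan((.454,-.282,.143),20)
s=sense();f=grab_frame("wrist");cv2.imwrite("pics/w2.png",f[:,:,::-1])
E
```

```text
t 1.53 rot [-0.002  0.001  0.001] shift [ 19.  -10.2  80.2] xang 20.1 pos [ 0.4398 -0.2982  0.2232] w 0.0857 F [ 1.1 -0.2  0.1]
```

View pics/w2.png

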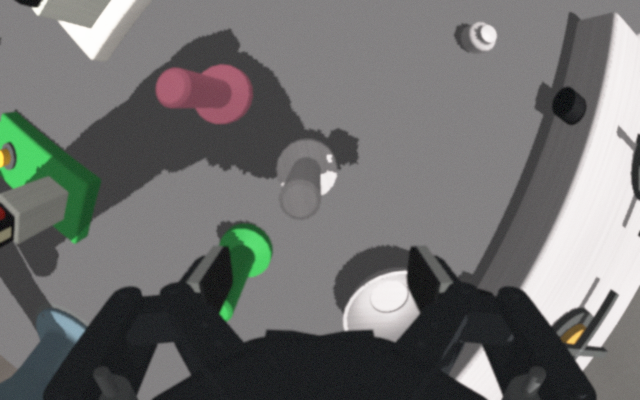

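Pounder handle top is at (300,200), disc at (307,168), between the open fingers and a little left of their centre line.

```bash
python3 - <<'E'
from h import *
s=sense();print("top",onz("wrist",(300,202),.116,s),"disc",onz("wrist",(307,168),.012,s))
plan((.454,-.281,.143),20)
E
```

```text
top [ 0.45208615 -0.28216842  0.116     ] disc [ 0.45382476 -0.28195753  0.012     ]
t 1.58 rot [ 0.    -0.     0.001] shift [ 18.8 -12.   81.5] xang 20.1 pos [ 0.4405 -0.2987  0.2245] w 0.0855 F [ 0.2  0.7 -0.6]
```

Consistent at (0.453, −0.282). First level over it, then down.

>>> play_rows --deltas '[[[0,0,0,9,-5,0,-1],[0,0,0,18,-11,0,-1],[0,0,0,18,-11,0,-1],[0,0,0,18,-11,20,-1],[0,0,0,18,-11,45,-1],[0,0,0,18,-11,70,-1],[0,0,0,18,-11,81,-1],[0,0,0,18,-11,81,-1]]]'

```text
time: 2.25
tool_pos: [0.4525, -0.2803, 0.1406]
ee_rot: [-0.002, 0.985, 0.175, -0.002]
contact_force: [-1.0, 0.4, -0.8]
grip_width: 0.0853
finger_force: 0.0
```

>>> play_rows --deltas '[[[0,0,0,0,0,0,1],[0,0,0,0,0,0,1],[0,0,0,0,0,0,1],[0,0,0,0,0,0,1],[0,0,0,0,0,0,1],[0,0,0,0,0,0,1],[0,0,0,0,0,0,1],[0,0,0,0,0,0,1]]]'

```text
time: 2.92
tool_pos: [0.454, -0.2814, 0.1439]
ee_rot: [-0.0, 0.985, 0.175, 0.001]
contact_force: [-1.7, 3.3, 5.3]
grip_width: 0.0248
finger_force: 58.5
```

```bash
python3 - <<'E'
from h import *
plan((.453,-.282,.143),20);print(sense()["finger_force"])
E
```

```text
t 2.92 rot [-0.    -0.001  0.002] shift [-1.1  0.2  0.9] xang 20.1 pos [ 0.454  -0.2814  0.1439] w 0.0248 F [-1.7  3.3  5.3]
58.459230065345764
```

>>> play_rows --deltas '[[[0,0,0,0,0,-10,1],[0,0,0,0,0,-35,1],[0,0,0,0,0,-65,1],[0,0,0,0,0,-100,1],[0,0,0,0,0,-135,1],[0,0,0,0,0,-170,1],[0,0,0,0,0,-195,1],[0,0,0,0,0,-205,1]]]'

```text
time: 3.58
tool_pos: [0.4542, -0.2824, 0.3524]
ee_rot: [0.002, 0.985, 0.174, 0.002]
contact_force: [1.5, -1.0, -4.9]
grip_width: 0.0248
finger_force: 60.2
```

```bash
python3 - <<'E'
from h import *
plan((.58,.0,.35),65);print(sense()["finger_force"])
E
```

```text
t 3.58 rot [ 0.006 -0.001 -0.784] shift [ 215.1 -222.     1.9] xang 20.1 pos [ 0.4542 -0.2824  0.3524] w 0.0248 F [ 1.5 -1.  -4.9]
60.15003651380539
```

>>> play_rows --deltas '[[[0,0,-0.06,15,-15,0,1],[0,0,-0.16,42,-43,0,1],[0,0,-0.26,70,-72,0,1],[0,0,-0.36,97,-100,0,1],[0,0,-0.46,125,-129,0,1],[0,0,-0.56,152,-157,0,1],[0,0,-0.66,180,-186,0,1],[0,0,-0.76,207,-214,0,1]]]'

```text
time: 4.25
tool_pos: [0.5743, -0.0077, 0.3475]
ee_rot: [-0.0, 0.848, 0.529, -0.001]
contact_force: [1.1, -1.1, -5.9]
grip_width: 0.0246
finger_force: 60.3
```

```bash
python3 - <<'E'
from h import *
grab_frame("side");grab_frame("side");s=sense();plan((.595,.09,.3),65);f=grab_frame("wrist");cv2.imwrite("pics/w3.png",f[:,:,::-1])
import pickle;pickle.dump(s,open("w3.pkl","wb"))
E
```

```text
t 4.35 rot [-0.002 -0.003 -0.015] shift [ 93.1 -23.4  47.3] xang 64.1 pos [ 0.5755 -0.0042  0.347 ] w 0.025 F [-1.1 -0.6 -6.4]
```

View pics/w3.png

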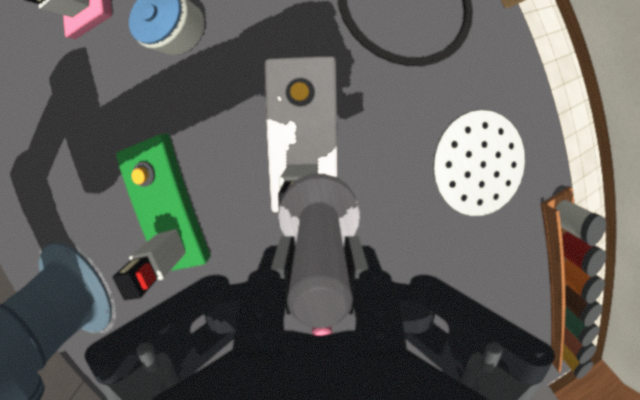

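The wrist view shows the pin cap at (300,92), base far edge corners at about (266,59) and (335,57), and the held pounder at (318,210) hanging straight.

```bash
python3 - <<'E'
from h import *;import pickle
s=pickle.load(open("w3.pkl","rb"));im=cv2.imread("pics/w3.png");h=cv2.cvtColor(im,cv2.COLOR_BGR2HSV)
m=np.zeros(h.shape[:2],np.uint8);m[75:110,282:318]=cv2.inRange(h,(12,110,60),(35,255,255))[75:110,282:318]
for c,st in blobs(m):print("cap",c,st,onz("wrist",c,.048,s))
A=onz("wrist",(266,59),.03,s);B=onz("wrist",(335,57),.03,s);C=onz("wrist",(270,190),.03,s)
print(A,B,C,np.linalg.norm(A-B),"xang",np.degrees(np.arctan2(*(A-B)[1::-1]))) 
print("left edge",np.degrees(np.arctan2(*(A-C)[1::-1])), "pin from far edge", (A+B)/2)
# pounder disc underside outline -> tool frame at z=tool 143mm
q=s["ee_rot"];X=R.from_quat([q[1],q[2],q[3],q[0]]).as_matrix()
for uv in((279,213),(359,213),(319,175)):
    p=onz("wrist",uv,s["tool_pos"][2]-.136,s);print("disc",(X.T@(p-s["tool_pos"])).round(4))
E
```

```text
cap [299.1, 91.0] [290, 82, 20, 19, 298] [0.59568224 0.09244161 0.048     ]
[0.576485   0.14995276 0.03      ] [0.65364149 0.11372126 0.03      ] [ 0.50502643 -0.00208877  0.03      ] 0.08523992998148906 xang 154.84597194344937
left edge 64.82676873665041 pin from far edge [0.61506324 0.13183701 0.03      ]
disc [ 1.000e-04 -2.810e-02  1.361e-01]
disc [0.0002 0.0282 0.1359]
disc [2.730e-02 1.000e-04 1.361e-01]
```

```bash
python3 - <<'E'
from h import *
plan((.5955,.092,.23),65)
E
```

```text
t 4.4 rot [-0.002  0.001 -0.019] shift [ 98.1 -24.5 117. ] xang 63.9 pos [ 0.5746 -0.0069  0.347 ] w 0.0244 F [ 0.3 -1.2 -5.1]
```

>>> play_rows --deltas '[[[0,0,0,15,-4,0,1],[0,0,0,45,-11,0,1],[0,0,0,75,-18,0,1],[0,0,0,98,-24,10,1],[0,0,0,98,-24,40,1],[0,0,0,98,-24,75,1],[0,0,0,98,-24,105,1],[0,0,0,98,-24,117,1]]]'

```text
time: 5.07
tool_pos: [0.5931, 0.0875, 0.2254]
ee_rot: [-0.002, 0.85, 0.527, -0.004]
contact_force: [-1.1, -0.6, -6.7]
grip_width: 0.0248
finger_force: 60.0
```

>>> play_rows --deltas '[[[0,0,0,0,0,0,1],[0,0,0,0,0,0,1],[0,0,0,0,0,0,1],[0,0,0,0,0,0,1],[0,0,0,0,0,0,1],[0,0,0,0,0,0,1],[0,0,0,0,0,0,1],[0,0,0,0,0,0,1]]]'

```text
time: 5.73
tool_pos: [0.5967, 0.0888, 0.2313]
ee_rot: [0.0, 0.85, 0.527, 0.0]
contact_force: [-0.7, 0.1, -6.8]
grip_width: 0.0247
finger_force: 60.2
```

```bash
python3 - <<'E'
from h import *
plan((.5955,.092,.193),65)
E
```

```text
t 5.73 rot [ 0.001 -0.    -0.024] shift [ 2.3 -2.6 38.3] xang 63.6 pos [0.5967 0.0888 0.2313] w 0.0247 F [-0.7  0.1 -6.8]
```

>>> play_rows --deltas '[[[0,0,0,2,-2,12,1],[0,0,0,2,-2,24,1],[0,0,0,2,-2,32,1],[0,0,0,2,-2,37,1],[0,0,0,2,-2,40,1],[0,0,0,2,-2,43,1],[0,0,0,2,-2,45,1],[0,0,0,2,-2,45,1]]]'

```text
time: 6.4
tool_pos: [0.5952, 0.0915, 0.1863]
ee_rot: [-0.0, 0.85, 0.527, -0.0]
contact_force: [-5.0, -0.3, 1.9]
grip_width: 0.0247
finger_force: 61.3
```

>>> play_rows --deltas '[[[0,0,0,0,0,1,1],[0,0,0,0,0,2,1],[0,0,0,0,0,3,1],[0,0,0,0,0,4,1],[0,0,0,0,0,5,1],[0,0,0,0,0,5,1],[0,0,0,0,0,5,1],[0,0,0,0,0,5,1]]]'

```text
time: 7.07
tool_pos: [0.5953, 0.0916, 0.1818]
ee_rot: [-0.0, 0.85, 0.527, 0.0]
contact_force: [-6.2, 0.6, 5.5]
grip_width: 0.0249
finger_force: 61.8
```

>>> play_rows --deltas '[[[0,0,0,0,0,0.5,1],[0,0,0,0,0,1,1],[0,0,0,0,0,1.5,1],[0,0,0,0,0,2,1],[0,0,0,0,0,2.5,1],[0,0,0,0,0,2.5,1],[0,0,0,0,0,2.5,1],[0,0,0,0,0,2.5,1]]]'

```text
time: 7.73
tool_pos: [0.5955, 0.0918, 0.1817]
ee_rot: [0.0, 0.85, 0.527, 0.001]
contact_force: [-10.6, 1.4, 19.2]
grip_width: 0.0244
finger_force: 63.6
```

Pin bottomed (depth 12 mm, force jumped). Lift and return the pounder to its original clear spot.

>>> play_rows --deltas '[[[0,0,0,0,0,-10,1],[0,0,0,0,0,-35,1],[0,0,0,0,0,-65,1],[0,0,0,0,0,-100,1],[0,0,0,0,0,-130,1],[0,0,0,0,0,-155,1],[0,0,0,0,0,-170,1],[0,0,0,0,0,-170,1]]]'

```text
time: 8.4
tool_pos: [0.5982, 0.0913, 0.3527]
ee_rot: [0.003, 0.85, 0.527, 0.004]
contact_force: [0.6, -0.5, -5.9]
grip_width: 0.0248
finger_force: 60.5
```

```bash
python3 - <<'E'
from h import *
plan((.454,-.281,.35),63.6)
E
```

```text
t 8.4 rot [ 0.009 -0.004  0.001] shift [-397.6   36.2    1.4] xang 63.6 pos [0.5982 0.0913 0.3527] w 0.0248 F [ 0.6 -0.5 -5.9]
```

>>> play_rows --deltas '[[[0,0,0,-15,1,0,1],[0,0,0,-45,4,0,1],[0,0,0,-78,7,0,1],[0,0,0,-111,10,0,1],[0,0,0,-144,13,0,1],[0,0,0,-177,16,0,1],[0,0,0,-205,18,0,1],[0,0,0,-220,20,0,1]]]'

```text
time: 9.07
tool_pos: [0.5145, -0.1175, 0.3466]
ee_rot: [0.0, 0.85, 0.526, -0.001]
contact_force: [0.2, 0.3, -5.8]
grip_width: 0.0246
finger_force: 60.3
```

>>> play_rows --deltas '[[[0,0,0,-20,2,0,1],[0,0,0,-50,5,0,1],[0,0,0,-80,7,0,1],[0,0,0,-110,10,0,1],[0,0,0,-140,13,0,1],[0,0,0,-165,15,0,1],[0,0,0,-177,16,0,1],[0,0,0,-177,16,0,1]]]'

```text
time: 9.73
tool_pos: [0.4506, -0.2829, 0.3467]
ee_rot: [-0.0, 0.851, 0.526, -0.001]
contact_force: [0.2, 0.2, -6.1]
grip_width: 0.0251
finger_force: 60.3
```

```bash
python3 - <<'E'
from h import *
grab_frame("wrist");grab_frame("wrist")
plan((.454,-.281,.16),63.6)
E
```

```text
t 9.83 rot [-0.001 -0.001 -0.   ] shift [  0.3   2.7 187.2] xang 63.6 pos [ 0.4515 -0.2803  0.3472] w 0.0245 F [ 0.4 -0.  -5.1]
```

>>> play_rows --deltas '[[[0,0,0,0,3,15,1],[0,0,0,0,3,45,1],[0,0,0,0,3,80,1],[0,0,0,0,3,115,1],[0,0,0,0,3,145,1],[0,0,0,0,3,170,1],[0,0,0,0,3,185,1],[0,0,0,0,3,188,1]]]'

```text
time: 10.5
tool_pos: [0.4527, -0.2786, 0.1565]
ee_rot: [-0.003, 0.849, 0.528, -0.001]
contact_force: [0.3, 0.3, -6.0]
grip_width: 0.0246
finger_force: 60.2
```

>>> play_rows --deltas '[[[0,0,0,0,0,2,1],[0,0,0,0,0,4,1],[0,0,0,0,0,6,1],[0,0,0,0,0,8,1],[0,0,0,0,0,10,1],[0,0,0,0,0,12,1],[0,0,0,0,0,13,1],[0,0,0,0,0,13,1]]]'

```text
time: 11.17
tool_pos: [0.4542, -0.2816, 0.1473]
ee_rot: [-0.0, 0.85, 0.527, -0.0]
contact_force: [-0.6, 0.7, -5.8]
grip_width: 0.0249
finger_force: 60.2
```

>>> play_rows --deltas '[[[0,0,0,0,0,0.5,1],[0,0,0,0,0,1,1],[0,0,0,0,0,1.5,1],[0,0,0,0,0,2,1],[0,0,0,0,0,2.5,1],[0,0,0,0,0,3,1],[0,0,0,0,0,3.5,1],[0,0,0,0,0,3.5,1]]]'

```text
time: 11.83
tool_pos: [0.4544, -0.2816, 0.1443]
ee_rot: [0.0, 0.85, 0.527, 0.0]
contact_force: [-1.5, 1.8, -1.6]
grip_width: 0.0248
finger_force: 60.7
```

Contact beginning (weight partly carried). One more half millimetre, then release.

>>> play_rows --deltas '[[[0,0,0,0,0,0.5,1],[0,0,0,0,0,0.5,1],[0,0,0,0,0,0.5,0.2],[0,0,0,0,0,0.5,-0.3],[0,0,0,0,0,0.5,-1],[0,0,0,0,0,0.5,-1],[0,0,0,0,0,0.5,-1],[0,0,0,0,0,0.5,-1]]]'

```text
time: 12.5
tool_pos: [0.4544, -0.2818, 0.1434]
ee_rot: [0.0, 0.85, 0.527, -0.0]
contact_force: [0.6, -0.2, 0.1]
grip_width: 0.0852
finger_force: 0.0
```

>>> play_rows --deltas '[[[0,0,0,0,0,0,-1],[0,0,0,0,0,-10,-1],[0,0,0,0,0,-35,-1],[0,0,0,0,0,-65,-1],[0,0,0,0,0,-100,-1],[0,0,0,0,0,-135,-1],[0,0,0,0,0,-160,-1],[0,0,0,0,0,-170,-1]]]'

```text
time: 13.17
tool_pos: [0.4555, -0.2825, 0.3187]
ee_rot: [0.004, 0.85, 0.527, 0.001]
contact_force: [0.1, -0.3, -0.0]
grip_width: 0.0855
finger_force: 0.0
```

```bash
python3 - <<'E'
from h import *
plan((.52,-.07,.31),64.8)
sc=grab_frame("scene")[:,:,::-1];w=grab_frame("wrist")[:,:,::-1]
a=cv2.resize(sc[105:265,250:370],None,fx=2.5,fy=2.5,interpolation=cv2.INTER_CUBIC)
cv2.imwrite("pics/c4.png",np.hstack([a,cv2.resize(w[:,70:570],(500,400))]))
E
```

```text
t 13.17 rot [ 0.007  0.002 -0.02 ] shift [219.1 -36.6   8.1] xang 63.6 pos [ 0.4555 -0.2825  0.3187] w 0.0855 F [ 0.1 -0.3 -0. ]
```

View pics/c4.png

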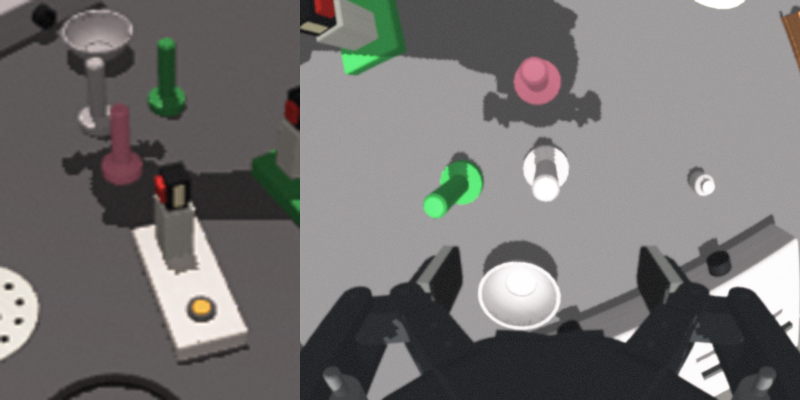

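The pounder stands upright and released, and the cap now sits low in its collar at (201,307). Next I move near the head.

>>> play_rows --deltas '[[[0,0,0,15,-2,0,-1],[0,0,0,45,-7,0,-1],[0,0,-0.01,80,-13,0,-1],[0,0,-0.02,115,-19,0,-1],[0,0,-0.02,150,-25,0,-1],[0,0,-0.02,185,-31,0,-1],[0,0,-0.02,210,-35,0,-1],[0,0,-0.02,219,-36,0,-1]]]'

```text
time: 13.93
tool_pos: [0.5188, -0.0659, 0.3111]
ee_rot: [-0.002, 0.843, 0.537, -0.001]
contact_force: [0.2, -0.1, 0.0]
grip_width: 0.0856
finger_force: 0.0
```

```bash
python3 - <<'E'
from h import *
for _ in range(4):grab_frame("side")
s=sense();f=grab_frame("wrist");cv2.imwrite("pics/w5.png",f[:,:,::-1])
import pickle;pickle.dump(s,open("w5.pkl","wb"));plan((.549,-.0076,.24),64.8,s)
E
```

```text
t 14.13 rot [-0.002  0.001 -0.   ] shift [69.4  1.  72.1] xang 64.8 pos [ 0.5187 -0.07    0.3122] w 0.0854 F [-0.4  0.  -0.1]
```

View pics/w5.png

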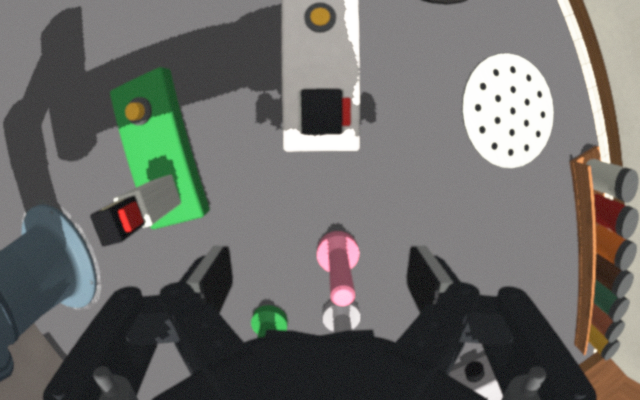

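The head's black top spans (301,89)–(342,133), with the red button on its right side and edges parallel to the fingers. The steel pounder's disc stands at (341,317).

```bash
python3 - <<'E'
from h import *;import pickle
s=pickle.load(open("w5.pkl","rb"))
c=[onz("wrist",p,.16,s) for p in((301,89),(342,89),(342,133),(301,133))];print(np.round(c,4),np.mean(c,0),np.linalg.norm(c[1]-c[0]),np.linalg.norm(c[2]-c[1]))
m=np.mean(c,0);print("pin",onz("wrist",(320,16),.037,s))
plan((m[0],m[1],.24),64.8);plan((.55,-.0076,.24),64.8)
E
```

```text
[[ 0.5437  0.0135  0.16  ]
 [ 0.5698  0.0012  0.16  ]
 [ 0.5566 -0.0275  0.16  ]
 [ 0.5301 -0.015   0.16  ]] [ 0.55006396 -0.00695609  0.16      ] 0.028858011264872863 0.03159560286152536
pin [0.59575821 0.09229628 0.037     ]
t 14.18 rot [-0.001  0.001 -0.001] shift [70.8  1.3 72.5] xang 64.7 pos [ 0.5188 -0.0704  0.3125] w 0.0852 F [ 0.4  0.2 -0.4]
t 14.18 rot [-0.001  0.001 -0.001] shift [70.2  1.5 72.5] xang 64.7 pos [ 0.5188 -0.0704  0.3125] w 0.0852 F [ 0.4  0.2 -0.4]
```

>>> play_rows --deltas '[[[0,0,0,15,0.5,0,-1],[0,0,0,45,1.5,0,-1],[0,0,0,70.5,2.3,0,-1],[0,0,0,70.5,2.3,10,-1],[0,0,0,70.5,2.3,35,-1],[0,0,0,70.5,2.3,60,-1],[0,0,0,70.5,2.3,72,-1],[0,0,0,70.5,2.3,72,-1]]]'

```text
time: 14.85
tool_pos: [0.5488, -0.0081, 0.2375]
ee_rot: [-0.002, 0.845, 0.535, -0.003]
contact_force: [0.0, 0.5, 0.3]
grip_width: 0.0853
finger_force: 0.0
```

```bash
python3 - <<'E'
from h import *
for _ in range(4):grab_frame("side")
plan((.5509,-.0074,.191),64.8)
E
```

```text
t 15.05 rot [ 0.002 -0.    -0.001] shift [-0.3 -1.1 51.5] xang 64.7 pos [ 0.552  -0.0076  0.2425] w 0.0852 F [-0.5 -0.   0.1]
```

>>> play_rows --deltas '[[[0,0,0,0,-1,8,-1],[0,0,0,0,-1,20,-1],[0,0,0,0,-1,35,-1],[0,0,0,0,-1,46,-1],[0,0,0,0,-1,50,-1],[0,0,0,0,-1,50,-1],[0,0,0,0,-1,50,-1],[0,0,0,0,-1,50,-1]]]'

```text
time: 15.72
tool_pos: [0.5512, -0.0063, 0.1924]
ee_rot: [0.001, 0.844, 0.536, 0.001]
contact_force: [-0.1, 0.5, 1.3]
grip_width: 0.0852
finger_force: 0.0
```

>>> play_rows --deltas '[[[0,0,0,0,0,0,0],[0,0,0,0,0,0,0.5],[0,0,0,0,0,0,1],[0,0,0,0,0,0,1],[0,0,0,0,0,0,1],[0,0,0,0,0,0,1],[0,0,0,0,0,0,1],[0,0,0,0,0,0,1]]]'

```text
time: 16.38
tool_pos: [0.5507, -0.0061, 0.1926]
ee_rot: [0.001, 0.844, 0.536, 0.0]
contact_force: [-3.5, 1.5, 6.5]
grip_width: 0.0301
finger_force: 61.9
```

```bash
python3 - <<'E'
from h import *
plan((.5509,-.0074,.272),64.8);print(sense()["finger_force"])
E
```

```text
t 16.38 rot [0.002 0.    0.001] shift [ -1.1   0.9 -79.4] xang 64.9 pos [ 0.5507 -0.0061  0.1926] w 0.0301 F [-3.5  1.5  6.5]
61.888840198516846
```

Button is in (opening about 32 mm allowing for the same bias as on the handle). Pull up.

>>> play_rows --deltas '[[[0,0,0,0,0,-3,1],[0,0,0,0,0,-8,1],[0,0,0,0,0,-14,1],[0,0,0,0,0,-20,1],[0,0,0,0,0,-26,1],[0,0,0,0,0,-32,1],[0,0,0,0,0,-38,1],[0,0,0,0,0,-44,1]]]'

```text
time: 17.05
tool_pos: [0.5507, -0.0062, 0.2361]
ee_rot: [0.0, 0.844, 0.536, 0.0]
contact_force: [1.4, 1.4, -5.2]
grip_width: 0.0307
finger_force: 60.7
```

>>> play_rows --deltas '[[[0,0,0,0,0,-6,1],[0,0,0,0,0,-12,1],[0,0,0,0,0,-18,1],[0,0,0,0,0,-24,1],[0,0,0,0,0,-29,1],[0,0,0,0,0,-32,1],[0,0,0,0,0,-33,1],[0,0,0,0,0,-33,1]]]'

```text
time: 17.72
tool_pos: [0.5507, -0.0062, 0.2687]
ee_rot: [0.0, 0.844, 0.536, 0.0]
contact_force: [0.7, 0.6, -3.8]
grip_width: 0.0297
finger_force: 60.8
```

>>> play_rows --deltas '[[[0,0,0,0,0,-1,1],[0,0,0,0,0,-2,1],[0,0,0,0,0,-3,1],[0,0,0,0,0,-4,1],[0,0,0,0,0,-4.5,1],[0,0,0,0,0,-4.5,1],[0,0,0,0,0,-4.5,1],[0,0,0,0,0,-4.5,1]]]'

```text
time: 18.38
tool_pos: [0.5507, -0.0062, 0.2727]
ee_rot: [0.0, 0.844, 0.536, 0.0]
contact_force: [3.8, 1.3, -7.4]
grip_width: 0.0301
finger_force: 60.9
```

>>> play_rows --deltas '[[[0,0,0,0,0,-0.5,1],[0,0,0,0,0,-0.5,1],[0,0,0,0,0,-1,1],[0,0,0,0,0,-1,1],[0,0,0,0,0,-1,1],[0,0,0,0,0,-1,1],[0,0,0,0,0,-1,1],[0,0,0,0,0,-1,1]]]'

```text
time: 19.05
tool_pos: [0.5507, -0.0062, 0.2728]
ee_rot: [-0.0, 0.844, 0.536, -0.0]
contact_force: [6.1, 0.8, -12.7]
grip_width: 0.0305
finger_force: 61.3
```

```bash
python3 - <<'E'
from h import *
a=grab_frame("scene")[80:270,200:420,::-1];b=grab_frame("side")[150:340,200:420,::-1]
cv2.imwrite("pics/f.png",cv2.resize(np.hstack([a,b]),None,fx=1.8,fy=1.8,interpolation=cv2.INTER_CUBIC));plan((.55,0,.27),65)
E
```

```text
t 19.15 rot [-0.001  0.    -0.004] shift [ 5.3 -3.3  2.8] xang 64.8 pos [ 0.5507 -0.0062  0.2728] w 0.0303 F [  6.5   0.7 -13.4]
```

View pics/f.png

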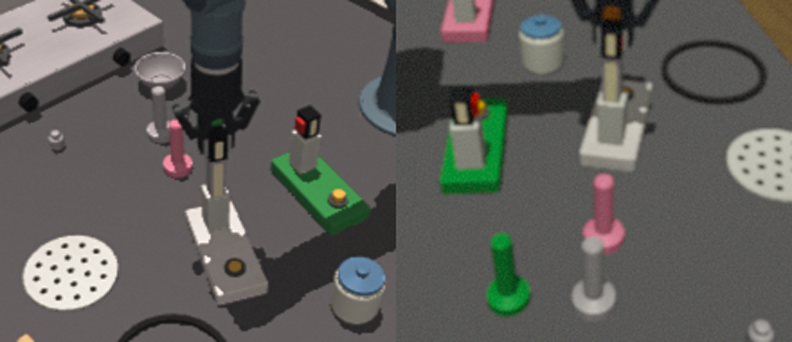

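The mast is raised with the head gripped at crop (218,145), the pounder stands upright at (158,115), and the pin is down at (235,267).

```bash
python3 -c "
from station import *
print(close_job())"
```

```text
the job is handed in; nothing more can be done
None
```

The job is handed in at about 19 s: the pin is driven fully down with the pounder, the pounder stands upright and released in its original spot, and the head is held at the second stop (80 mm up) with the button squeezed.

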